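Hook the tape measure, back it to the masking strip and lock it

ROBOT

A 6-joint arm with a two-finger parallel gripper is mounted at the origin on a cart in front of the work surface, level with it; the furniture and walls round the work are solid. World frame = base frame: x ahead of the robot, y to its left, z up, the work surface at z = 0. Lengths are in m, angles in rad, forces in N, time in s.
With the tool pointing down it reaches from about 0.25 to 0.775 m from the base axis. Payload 4 kg.
Tool frame: the origin (TCP) lies between the finger pads; the fingertips stand 14 mm ahead of it and the grasp point (between the pads) lies 5 mm behind it; z points along the fingers, y is the line along which they close (so a half turn about z gives the same grasp; the last joint's range is limited). The gripper opens to 94 mm and grips with 3 to 60 N. Pads are 16 mm wide; open, the fingers measure 119 mm over their backs; the gripper's body (75 mm by 177 mm) begins 78 mm behind the grasp point.
Start: joints at [1.045, 0.087, 1.371, -0, 1.684, -0.103], TCP at [0.226, 0.502, 0.192] pointing down, gripper open.
Joint ranges: [-3.1, 3.1], [-0.76, 2.03], [0.27, 2.55], [-1.08, 4.22], [0.17, 2.65], [-2.57, 2.57]. Speed limits (rad/s): [2.79, 2.79, 3.14, 3.14, 3.14, 3.14].

INTERFACE

Orientations are given as [roll, pitch, yaw] about the fixed x, y, z axes, in that order (R = Rz(yaw) Ry(pitch) Rx(roll)).
In Python, from bench import robot, snapshot gives the robot as it stands.
- The arm moves only by the tool carry_out, never from a script. Its argument "motion" is text: rows parted by semicolons, each of 4 numbers parted by spaces: the shift along the tool's x, y, z each as a share of 0.15 m, from -1 to 1, then the turn about the tool's z as a share of 180 degrees, from -1 to 1. A call has exactly 8 rows; each row is the pose to reach, as a shift and turn from the pose commanded when the call began, along the tool's axes at that moment, turning the shorter way round; what a row does not reach only later rows make up. A row lasts 1/10 s, in which the tool goes at most 50 mm and 8.59 degrees, less where a joint would pass 70% of its speed; a pose out of reach is approached as far as the arm can. A call with a number of a shift or a turn outside -1 to 1 is refused whole. A call with a gripper value outside its range is refused whole. "grip" is the opening, from -1 (shut) to 1 (fully open), set as the call begins (left out, the last holds). The fingers move at their own pace and stop on an object; the grip force is fixed at half the most. Time passes only in rows, so rows that repeat a pose let the fingers close, or fill a call up. It gives the time, the measured TCP pose, the force, the opening and the grip force at its end, in the units of the state.
- robot.get_obs(): the state, without advancing time (a new reading comes with each control period).
- snapshot(name): name is "scene" or "top" or "wrist"; returns a dict with "image" (400x640x3 uint8, red, green, blue), "fx", "fy", "cx", "cy" (pixels), "pose" (4x4, takes a point from camera to world coordinates); the wrist camera has in their place "hand_eye" (4x4, takes a point from camera to tool coordinates, whose origin is the TCP and whose axes are the flange's). Camera axes: x right, y up, looking along -z (the intrinsics and any distortion apply to the point x, -y, -z); pixel columns grow to the right and rows downward; lengths in m; the calibration is good to about 2 mm. A picture is of the moment at which its call begins: read the wrist's pose just before it. There is no depth.
- robot.close_job(): hands the job in; it is judged then, once.
The state is a dict: "time": time; "joint_positions": joint angles; "qvel": joint speeds; "joint_torque": joint torques, N m; "tool_pos": TCP position; "ee_rot": TCP orientation; "wrist_force": force on the tool from outside, world axes, zero at the start; "wrist_torque": the same for the moment, N m; "width": finger opening in m; "finger_force": force on a finger pad.
Only numpy, scipy, OpenCV 4.12 (cv2) and the standard library are available. Lean on these libraries where they do the work, as an engineer would, in place of code of your own. Each camera call takes 0.05 s, during which the arm holds its last target. There are 200 camera calls.

TASK

Measure how far the blue masking strip is from the left edge of the painting panel: hook the end of the tape measure over that edge, back the case straight across the panel against its spring until its nose is at the strip's edge that faces the hook, stand it down on the panel there and let go. Then take it again the other way, front to back, to squeeze the red lock fully home without shifting it, and leave the locked tape standing there, still hooked on the edge, so that I can read it. Leave the masking roll, eraser, glue pot and scissors alone.

Things in the scene. Friction and masses are not known exactly. Their poses are not given: they have to be found in the camera images.
- panel: white gessoed painting panel on a pine cradle, 160 (x) x 380 (y) x 20 (z) mm, lying flat and fixed on the table; origin at the centre of its underside, long axis along its y. Its left edge is the end at its +y
- panel_edge (a point): middle of the panel's left edge, at the level of its top face: 190 mm from the panel's origin along its y, 20 mm up. Same axes as the panel: y points off the panel, away from the strip. The hook bears on this end face
- strip_edge (a point): blue masking strip, 24 mm wide, flat, stuck across the whole 160 mm of the panel; this point is the middle of the strip's edge that faces the panel's left edge, at the level of the panel's top; y points to the left edge, 130 to 210 mm away
- tape_measure: yellow and black pocket tape measure, about 0.4 kg with a rubber sole: case 54 (x) x 30 (y) x 56 (z) mm, standing upright on the sketchbook; origin at the centre of its underside, nose along its own +x. The blade runs out of the nose along +x, 16 mm wide, its underside about 3 mm above the case's underside. Put down on the panel with the blade out, the case stays where it is stood: its sole holds it against the spring
- tape_center (a point): centre of the case, 28 mm above its underside; same axes as the case. The two flat sides are 30 mm apart along y. Front and back are upright up to 40 mm above the underside, above that the case is rounded. Front to back at 34 mm above the underside it measures 54 mm, and 61 mm over the lock when this is out
- tape_nose (a point): bottom of the case's nose: middle of the lower front edge, 27 mm ahead of the case's origin, at the level of its underside
- tape_hook (a point): steel hook at the blade's end, a plate 17 mm wide and 2 mm thick that hangs 9 mm below the case's underside; this point is on the face that looks back at the case, 5 mm below the case's underside, 2 mm ahead of the nose when the blade is in. Same axes as the case
- tape_blade (a joint): how far the blade is out, m: 0 in (the spring keeps it there), at most 0.235; the spring pulls back with 1.0 N at 0 and 1.4 N at 0.2. With the lock in, the blade can not run
- lock_face (a point): front face of the red lock button on the front of the case, 16 mm wide and 13 mm high, centre 34 mm above the case's underside; it stands 7 mm out of the case's front. Same axes as the case
- tape_lock (a joint): travel of the lock, m: 0 out (open), 0.005 fully in (locked); pushed straight back into the case with about 6 N, it brakes the blade from about 0.0042 on and stays where it is left. Squeezed between a finger on it and one on the back of the case, it goes in without pushing the case along
- sketchbook: dark hard-bound sketchbook, 130 (x) x 90 (y) x 18 (z) mm, fixed on the table, the tape measure standing on it with its hook hanging over the book's edge at +y; origin at the centre of its underside
- masking_roll: roll of masking tape, 104 mm across, 25 mm high, lying on the table; origin at the centre of its underside. Bystander
- eraser: blue and white eraser, 22 x 46 x 13 mm, origin at the centre of its underside. Bystander
- glue_pot: white pot with a green lid, 78 mm across, 86 mm high, origin at the centre of its underside. Bystander
- scissors: blue-handled scissors lying flat, 87 x 199 x 9 mm, origin at the centre of its underside. Bystander
Not all that is in view belongs to the job. Leave any green look-alike of the tape_measure alone.

How it is judged:
On the way, in this order (a step that is already met when the one before it is completed fails the run):
1. with the lock open, the hook bears on the panel's left edge and the blade has been drawn out at least 60 mm (y of tape_hook in the frame of panel_edge between -0.004 and 0.005 m and z of tape_hook in the frame of panel_edge between -0.012 and -0.001 m and x of tape_hook in the frame of panel_edge between -0.075 and 0.075 m and value of joint tape_blade above 0.06 m and value of joint tape_lock below 0.002 m), for 0.1 s.
2. the tape measure has been stood down and let go on the panel, nose at the strip, hook on the edge, lock still open (y of tape_hook in the frame of panel_edge between -0.004 and 0.005 m and z of tape_hook in the frame of panel_edge between -0.012 and -0.001 m and x of tape_hook in the frame of panel_edge between -0.075 and 0.075 m and y of tape_nose in the frame of strip_edge between -0.01 and 0.01 m and z of tape_nose in the frame of panel_edge between -0.003 and 0.003 m and angle between tape_measure's own z axis and vertical below 0.1 rad and angle between the x axis of tape_measure and the y axis of panel, either way round below 0.2 rad and contact force between the fingers and tape_measure below 0.1 N and value of joint tape_lock below 0.002 m), for 0.2 s.
At the end, for the whole second after the job is handed in: The lock is in (more than 4.3 of its 5 mm); the hook hangs over the panel's left edge and bears on it within 5 mm; the case stands upright on the panel, at rest and let go, its nose within 10 mm of the strip's edge that faces the hook; the tape runs square across the panel within 0.2 rad (y of tape_hook in the frame of panel_edge between -0.004 and 0.005 m and z of tape_hook in the frame of panel_edge between -0.012 and -0.001 m and x of tape_hook in the frame of panel_edge between -0.075 and 0.075 m and y of tape_nose in the frame of strip_edge between -0.01 and 0.01 m and z of tape_nose in the frame of panel_edge between -0.003 and 0.003 m and angle between tape_measure's own z axis and vertical below 0.1 rad and angle between the x axis of tape_measure and the y axis of panel, either way round below 0.2 rad and value of joint tape_lock above 0.0043 m and linear speed of tape_measure below 0.01 m/s); the robot touches nothing.
It fails at once if the masking roll, eraser, glue pot or scissors is moved more than 25 mm (distance of any of masking_roll, eraser, glue_pot, scissors from where it was at the start of the episode above 0.025 m).
It also fails if it takes over 48 s, if anything falls off the work surface, if the arm or the gripper's body presses on something with over 40 N, if the wrist force passes 120 N, or if a joint passes its speed limit or range.

## Working session

There is one attempt and no reset: what is moved stays moved. The work goes in short steps, Python scripts to look and compute and a tool call to move; the robot and the scene stay as the last step left them, time stands still between calls to the robot, and variables do not carry over. Pictures are saved under pics/ and viewed, at most 10 in all, crops included, and the job is handed in when it is done.

Besides the shell and the picture viewer there is one more tool, called as a command line: name --argument value ..., lists and objects as JSON in quotes. carry_out: Moves the arm, as the interface text tells. Shift numbers are shares of 0.15 m and turn numbers shares of 180 degrees, none past 1 either way. Its arguments: {"type":"object","properties":{"motion":{"type":"string"},"grip":{"type":"number"}},"required":["motion"]}

```bash
mkdir -p pics; ls
cat > h.py <<'E'
import numpy as np, cv2
from bench import robot, snapshot
from scipy.spatial.transform import Rotation as R
def T_tool():
    o=robot.get_obs(); T=np.eye(4); T[:3,:3]=R.from_euler('xyz',o['ee_rot']).as_matrix(); T[:3,3]=o['tool_pos']; return T
def snap(n,f=None):
    T=T_tool(); s=snapshot(n); s['P']=s['pose'] if 'pose' in s else T@s['hand_eye']
    if f: cv2.imwrite('pics/'+f,s['image'][:,:,::-1])
    return s
def ray(s,u,v):
    d=np.array([(u-s['cx'])/s['fx'],-(v-s['cy'])/s['fy'],-1.]); return s['P'][:3,3],s['P'][:3,:3]@d
def onz(s,u,v,z):
    p,d=ray(s,u,v); return p+d*(z-p[2])/d[2]
def proj(s,X):
    c=np.linalg.inv(s['P'])@np.append(X,1); return np.array([s['cx']+s['fx']*c[0]/-c[2], s['cy']+s['fy']*c[1]/c[2]])
E
python3 - <<'E'
from h import *
o=robot.get_obs(); print({k:np.round(v,3) for k,v in o.items()})
for n in("scene","top"):
    s=snap(n,n+'0.png'); np.save(n+'0.npy',s,allow_pickle=True); print([k for k in s],s['fx'],s['cx'],np.round(s['P'],3))
E
```

```text
pics
{'time': np.float64(0.0), 'joint_positions': array([ 1.045,  0.088,  1.372, -0.   ,  1.684, -0.103]), 'qvel': array([ 0.001, -0.001,  0.001, -0.001,  0.002, -0.   ]), 'joint_torque': array([ 0.0000e+00, -3.4017e+01, -3.0243e+01,  7.2000e-02,  3.3000e-02,
       -0.0000e+00]), 'tool_pos': array([0.225, 0.501, 0.191]), 'ee_rot': array([-3.139, -0.   ,  2.719]), 'wrist_force': array([0.079, 1.3  , 0.625]), 'wrist_torque': array([ 0.003, -0.02 , -0.028]), 'finger_force': np.float64(0.0), 'width': np.float64(0.094)}
['image', 'fx', 'fy', 'cx', 'cy', 'pose', 'P'] 483.69853697339954 313.775879418436 [[-0.857  0.218 -0.467 -0.303]
 [-0.515 -0.332  0.79   1.302]
 [ 0.017  0.918  0.397  0.729]
 [ 0.     0.     0.     1.   ]]
['image', 'fx', 'fy', 'cx', 'cy', 'pose', 'P'] 464.5428612208014 317.79921241254044 [[ 0.029  0.994 -0.107  0.345]
 [-0.999  0.031  0.01  -0.026]
 [ 0.014  0.106  0.994  1.61 ]
 [ 0.     0.     0.     1.   ]]
```

View pics/scene0.png

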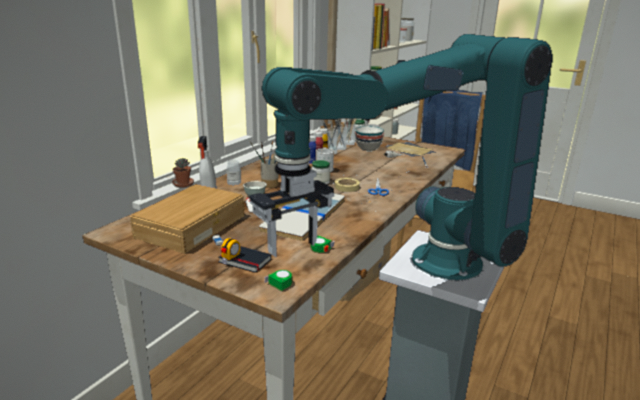

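View pics/top0.png

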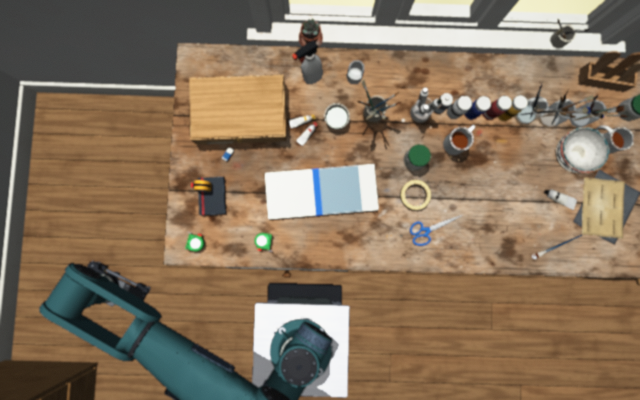

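The scene view shows the tape on the sketchbook at (231,248). In the top view the tape is at (202,186) on the book at (212,196), the panel spans (265–378, 165–218) and the blue strip is at about (317,192). The green look-alikes are at (195,243) and (263,241).

Run:
```python
from h import *
s=np.load('top0.npy',allow_pickle=True).item(); im=s['image']
hsv=cv2.cvtColor(im,cv2.COLOR_RGB2HSV)
def comp(m,roi,z,n):
    u0,v0,u1,v1=roi; k=np.zeros(m.shape,np.uint8); k[v0:v1,u0:u1]=m[v0:v1,u0:u1]
    c=max(cv2.findContours(k,cv2.RETR_EXTERNAL,cv2.CHAIN_APPROX_NONE)[0],key=cv2.contourArea)
    b=cv2.boxPoints(cv2.minAreaRect(c)); w=np.array([onz(s,*p,z) for p in b])
    print(n,b.round(1).tolist(),w.round(4).tolist(),'sides',np.linalg.norm(np.diff(w,axis=0),axis=1).round(3)); return w
H,S,V=[hsv[...,i] for i in range(3)]
comp(((S<60)&(V>170)).astype(np.uint8),(255,160,318,225),.02,'white')
comp(((S>150)&(H>95)&(H<120)&(V>100)).astype(np.uint8),(300,160,335,225),.02,'strip')
comp(((V<75)).astype(np.uint8),(190,170,235,220),.018,'book')
comp(((S>150)&(H<35)&(V>140)).astype(np.uint8),(185,175,215,195),.05,'tape')
u=im[180:221,255:385]
cv2.imwrite('pics/top_crop.png',cv2.resize(im[140:260,180:390,::-1],None,fx=3.8,fy=3.8,interpolation=cv2.INTER_CUBIC))
```

```text
white [[263.0, 171.5], [311.5, 167.39999389648438], [315.6000061035156, 215.0], [267.1000061035156, 219.1999969482422]] [[0.6018, 0.1488, 0.02], [0.6217, -0.0182, 0.02], [0.4568, -0.0373, 0.02], [0.4375, 0.128, 0.02]] sides [0.168 0.166 0.166]
strip [[312.70001220703125, 169.3000030517578], [317.5, 168.89999389648438], [321.6000061035156, 213.89999389648438], [316.79998779296875, 214.39999389648438]] [[0.615, -0.0224, 0.02], [0.6171, -0.0392, 0.02], [0.4611, -0.0579, 0.02], [0.459, -0.0412, 0.02]] sides [0.017 0.157 0.017]
book [[198.0, 178.0], [225.0, 178.0], [225.0, 218.0], [198.0, 218.0]] [[0.5724, 0.372, 0.018], [0.5754, 0.2792, 0.018], [0.4373, 0.2722, 0.018], [0.4345, 0.3642, 0.018]] sides [0.093 0.138 0.092]
tape [[190.0, 179.0], [207.0, 179.0], [207.0, 189.0], [190.0, 189.0]] [[0.5636, 0.3907, 0.05], [0.5654, 0.3335, 0.05], [0.5314, 0.3316, 0.05], [0.5296, 0.3887, 0.05]] sides [0.057 0.034 0.057]
```

View pics/top_crop.png

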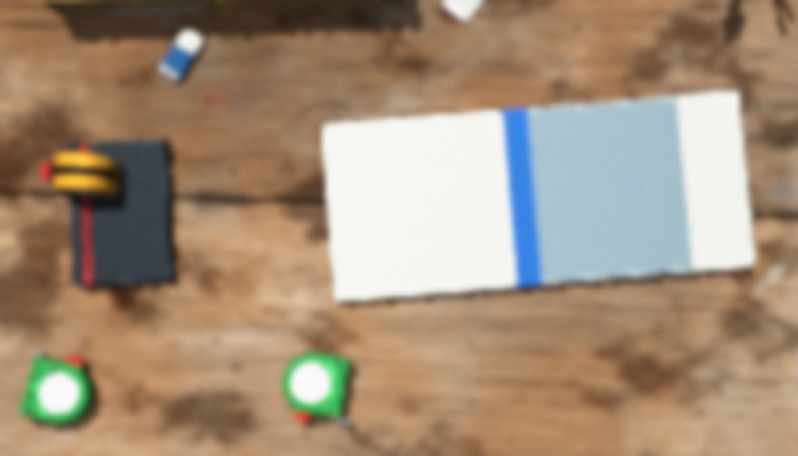

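The crop confirms it: the tape's nose and red lock point left (+y). The panel is yawed about +0.12 rad.

```bash
cat >> h.py <<'E'
def plan(x,y,z,yaw,T=None):
    "shares of a move to TCP (x,y,z), tool down, yaw"
    T=T_tool() if T is None else T
    d=T[:3,:3].T@(np.array([x,y,z])-T[:3,3])/.15
    y0=np.arctan2(T[1,0],T[0,0]); t=-((yaw-y0+np.pi)%(2*np.pi)-np.pi)/np.pi
    print('shift',d.round(4),'turn',round(t,4),'n rows',np.ceil(max(np.linalg.norm(d)*3,abs(t)*180/8.59)))
E
python3 - <<'E'
from h import *
s=snap('wrist'); print(s['hand_eye'].round(3),s['fx'],s['cx'],s['cy'])
for pos in [(.5,.36,.3),(.5,.2,.35)]:
    T=np.eye(4);T[:3,:3]=R.from_euler('xyz',[np.pi,0,1.6]).as_matrix();T[:3,3]=pos
    s['P']=T@s['hand_eye']
    print(pos,[proj(s,X).round() for X in [(.548,.36,.05),(.52,.138,.02),(.60,.149,.02),(.4375,.128,.02),(.537,-.032,.02)]])
    plan(*pos,1.6)
E
```

```text
[[-0.001  0.966  0.26   0.077]
 [ 1.     0.001  0.     0.   ]
 [ 0.     0.26  -0.966 -0.192]
 [ 0.     0.     0.     1.   ]] 338.35823966999254 318.93490349081605 196.0965339607352
(0.5, 0.36, 0.3) [array([355., 166.]), array([328., 301.]), array([379., 296.]), array([275., 306.]), array([334., 390.])]
shift [-2.0553 -0.1086 -0.7264] turn 0.3561 n rows 8.0
(0.5, 0.2, 0.35) [array([358.,  42.]), array([330., 195.]), array([381., 190.]), array([279., 200.]), array([336., 290.])]
shift [-2.4929 -1.0819 -1.0581] turn 0.3561 n rows 9.0
```

carry_out --motion "-0.15 -0.03 -0.08 0.045; -0.3 -0.06 -0.16 0.09; -0.45 -0.09 -0.24 0.135; -0.6 -0.12 -0.32 0.18; -0.75 -0.15 -0.4 0.225; -0.9 -0.18 -0.4 0.27; -1 -0.2 -0.4 0.315; -1 -0.2 -0.4 0.356" --grip 1

```text
time: 0.95
tool_pos: [0.3517, 0.4113, 0.2515]
ee_rot: [-3.142, 0.001, 1.592]
wrist_force: [-0.1, 0.1, -0.2]
width: 0.0942
finger_force: 0.0
```

```bash
python3 -c "
from h import *
plan(.53,.30,.27,1.6)"
```

```text
shift [-0.7674  1.1729 -0.1225] turn -0.0026 n rows 5.0
```

carry_out --motion "-0.15 0.2 0 0; -0.3 0.4 0 0; -0.45 0.6 -0.1 0; -0.6 0.8 -0.1 0; -0.75 1 -0.1 0; -0.75 1 -0.1 0; -0.75 1 -0.1 0; -0.75 1 -0.1 0"

```text
time: 1.75
tool_pos: [0.5026, 0.3053, 0.2668]
ee_rot: [-3.141, -0.0, 1.601]
wrist_force: [0.6, -0.2, 0.1]
width: 0.0942
finger_force: 0.0
```

```bash
python3 -c "
from h import *
s=snap('wrist','w1.png'); np.save('w1.npy',s,allow_pickle=True); print(T_tool().round(4))"
```

```text
[[-3.120e-02  9.995e-01 -3.000e-04  5.024e-01]
 [ 9.995e-01  3.120e-02  4.000e-04  3.055e-01]
 [ 4.000e-04 -3.000e-04 -1.000e+00  2.671e-01]
 [ 0.000e+00  0.000e+00  0.000e+00  1.000e+00]]
```

View pics/w1.png

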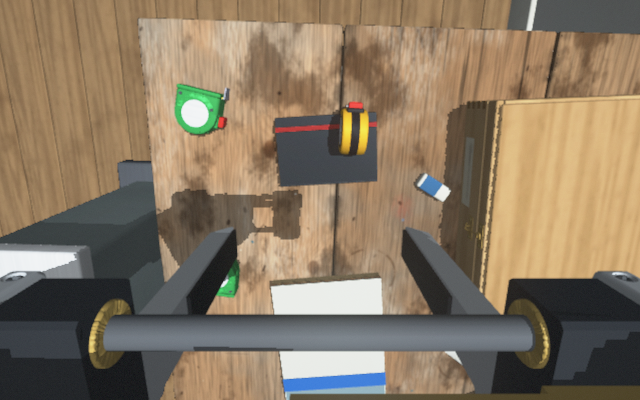

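The wrist view shows the tape at (354,131) on the book (276–377, 115–185), the red lock at (355,105), the panel's left edge at y≈280 px and the strip at y≈383 px. The box begins at x≈490 px.

Run:
```python
from h import *
s=np.load('w1.npy',allow_pickle=True).item(); im=s['image']; hsv=cv2.cvtColor(im,cv2.COLOR_RGB2HSV)
H,S,V=[hsv[...,i].astype(int) for i in range(3)]
ys,xs=np.mgrid[:400,:640]
roi=(xs>325)&(xs<385)&(ys>92)&(ys<165)
yel=(S>140)&(H>15)&(H<35)&(V>110)&roi
red=(S>150)&((H<8)|(H>172))&(V>110)&roi
# left/right edges of yellow per row
P=[];Q=[]
for v in range(112,156,4):
    c=np.where(yel[v])[0]
    if len(c): print(v,c.min(),c.max(),end=' | ')
print()
r=np.argwhere(red); print('red',r.min(0),r.max(0),np.median(r,0))
rr=red&(ys<112); r=np.argwhere(rr); print('lock px',r.min(0),r.max(0), 'mid z=.052', onz(s,(r[:,1].min()+r[:,1].max())/2,r[:,0].min(),.052).round(4))
c=np.argwhere(yel)[:,::-1].astype(np.float32); b=cv2.boxPoints(cv2.minAreaRect(c)); print(b.round(1).tolist())
for z in (.05,.074): print(z,[onz(s,*p,z)[:2].round(4).tolist() for p in b])
# panel left edge: first white row per column
wh=(S<50)&(V>150)&(ys>270)&(ys<320)
E_=[(u,np.where(wh[:,u])[0].min()) for u in range(278,378,4)]
W=np.array([onz(s,u,v-.5,.02) for u,v in E_]); 
k=np.polyfit(W[:,0],W[:,1],1); print('panel left edge y=%.4f x+%.4f'%tuple(k), 'angle',np.arctan(k[0]), 'resid',np.abs(np.polyval(k,W[:,0])-W[:,1]).max())
for v in (285,295,305): c=np.where(wh[v]&(xs[v]>265)&(xs[v]<392))[0]; print('panel sides',onz(s,c.min()-.5,v,.02).round(4),onz(s,c.max()+.5,v,.02).round(4))
bl=(S>150)&(H>100)&(H<120)&(V>120)&(ys>360)&(xs>280)&(xs<390)
B=[(u,np.where(bl[:,u])[0].min()) for u in range(290,382,4)]
W=np.array([onz(s,u,v-.5,.02) for u,v in B]); k2=np.polyfit(W[:,0],W[:,1],1); print('strip edge',k2)
print('book',[onz(s,u,v,.018)[:2].round(4).tolist() for u,v in [(275,120),(377,115),(378,183),(280,187)]])
print('box base edge',onz(s,475,130,.0),onz(s,497,110,.1))
cv2.imwrite('pics/c1.png',cv2.resize(im[85:195,265:395,::-1],None,fx=5,fy=5,interpolation=cv2.INTER_CUBIC))
```

```text
112 343 367 | 116 343 367 | 120 343 368 | 124 343 368 | 128 342 368 | 132 342 367 | 136 342 367 | 140 342 367 | 144 341 366 | 148 341 365 | 152 342 363 | 
red [102 326] [128 376] [106.  356.5]
lock px [102 349] [108 362] mid z=.052 [0.5414 0.3861 0.052 ]
[[340.70001220703125, 153.39999389648438], [342.1000061035156, 107.9000015258789], [368.70001220703125, 108.69999694824219], [367.29998779296875, 154.3000030517578]]
0.05 [[0.5271, 0.3257], [0.5263, 0.379], [0.5575, 0.379], [0.5594, 0.3256]]
0.074 [[0.5255, 0.3289], [0.5247, 0.3792], [0.554, 0.3792], [0.5559, 0.3289]]
panel left edge y=0.1127 x+0.0782 angle 0.11225910539731487 resid 0.0007747603791631863
panel sides [0.4467 0.1285 0.02  ] [0.5999 0.1331 0.02  ]
panel sides [0.4379 0.112  0.02  ] [0.5997 0.1168 0.02  ]
panel sides [0.4393 0.0955 0.02  ] [0.601  0.1003 0.02  ]
strip edge [ 0.11129457 -0.08717576]
book [[0.4438, 0.3614], [0.5731, 0.3715], [0.581, 0.2833], [0.4501, 0.2739]]
box base edge [0.70831116 0.35549574 0.        ] [0.6823491  0.38196479 0.1       ]
```

View pics/c1.png

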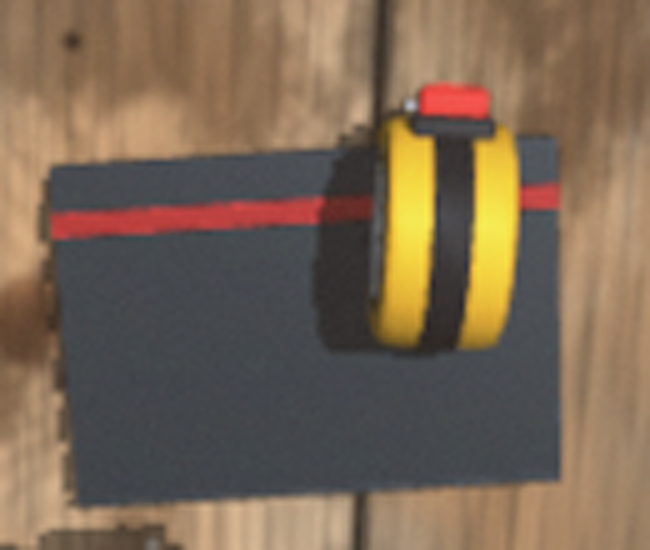

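```bash
python3 -c "
from h import *
plan(.5415,.352,.041,1.57)"
```

```text
shift [0.3008 0.2705 1.5072] turn 0.0102 n rows 5.0
```

carry_out --motion "0.06 0.05 0.1 0; 0.12 0.11 0.3 0.01; 0.2 0.18 0.5 0.01; 0.3 0.27 0.7 0.01; 0.3 0.27 0.9 0.01; 0.3 0.27 0.9 0.01; 0.3 0.27 0.9 0.01; 0.3 0.27 0.9 0.01"

```text
time: 2.6
tool_pos: [0.5433, 0.3518, 0.1344]
ee_rot: [3.138, -0.002, 1.57]
wrist_force: [0.2, -0.3, 0.2]
width: 0.0941
finger_force: 0.0
```

Run:
```python
from h import *
plan(.5415,.352,.041,1.57)
s=snap('wrist','w2.png')
for X in [(.5265,.325,.05),(.5565,.325,.05),(.5415,.386,.052)]: print(proj(s,X).round(1))
```

```text
shift [ 4.000e-04 -1.390e-02  6.226e-01] turn -0.0001 n rows 2.0
[300.7 228. ]
[335.2 227.9]
[317.7 158.4]
```

View pics/w2.png

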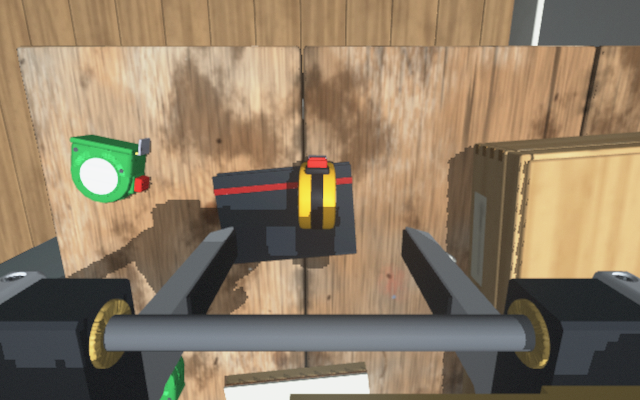

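The tape sits centred at column 317 with the lock at (317,160), matching the prediction. I'll descend and close.

carry_out --motion "0 -0.01 0.15 0; 0 -0.01 0.3 0; 0 -0.01 0.45 0; 0 -0.01 0.55 0; 0 -0.01 0.62 0; 0 -0.01 0.62 0; 0 -0.01 0.62 0; 0 -0.01 0.62 0"

```text
time: 3.45
tool_pos: [0.5421, 0.3514, 0.0407]
ee_rot: [3.139, -0.001, 1.569]
wrist_force: [-0.1, 0.3, 0.7]
width: 0.0937
finger_force: 0.0
```

carry_out --motion "0 0 0 0; 0 0 0 0; 0 0 0 0; 0 0 0 0; 0 0 0 0; 0 0 0 0; 0 0 0 0; 0 0 0 0" --grip -1

```text
time: 4.25
tool_pos: [0.5411, 0.3508, 0.039]
ee_rot: [3.142, -0.0, 1.569]
wrist_force: [-0.3, -0.3, 0.0]
width: 0.0337
finger_force: 0.0
```

carry_out --motion "0 0 0 0; 0 0 0 0; 0 0 0 0; 0 0 0 0; 0 0 -0.05 0; 0 0 -0.15 0; 0 0 -0.3 0; 0 0 -0.4 0"

```text
time: 5.05
tool_pos: [0.5415, 0.3512, 0.1014]
ee_rot: [3.14, -0.001, 1.569]
wrist_force: [0.2, -0.5, -2.8]
width: 0.0297
finger_force: 29.9
```

carry_out --motion "-0.1 -0.01 0 -0.005; -0.25 -0.03 0 -0.01; -0.4 -0.05 0 -0.016; -0.55 -0.07 0 -0.022; -0.7 -0.09 0 -0.028; -0.85 -0.11 0 -0.032; -1 -0.14 0 -0.037; -1 -0.14 0 -0.037"

```text
time: 5.85
tool_pos: [0.5196, 0.1985, 0.0999]
ee_rot: [3.141, 0.001, 1.683]
wrist_force: [-0.3, 1.6, -5.0]
width: 0.03
finger_force: 29.9
```

```bash
python3 -c "
from h import *
plan(.5195,.115,.065,1.685)"
```

```text
shift [-0.5525 -0.0626  0.2336] turn -0.0008 n rows 2.0
```

carry_out --motion "-0.1 -0.01 0 0; -0.2 -0.02 0.05 0; -0.3 -0.04 0.1 0; -0.4 -0.05 0.15 0; -0.5 -0.06 0.2 0; -0.5 -0.06 0.2 0; -0.5 -0.06 0.2 0; -0.5 -0.06 0.2 0"

```text
time: 6.65
tool_pos: [0.5198, 0.1258, 0.0694]
ee_rot: [3.141, -0.001, 1.685]
wrist_force: [-0.2, -1.0, -3.0]
width: 0.0296
finger_force: 29.9
```

Run:
```python
from h import *
T=T_tool(); print(T.round(4)[:,3], robot.get_obs()['ee_rot'])
s=snap('wrist','w3.png'); s['T']=T; np.save('w3.npy',s,allow_pickle=True)
```

```text
[0.5198 0.1258 0.0694 1.    ] [ 3.14061762e+00 -6.90842713e-04  1.68538836e+00]
```

View pics/w3.png

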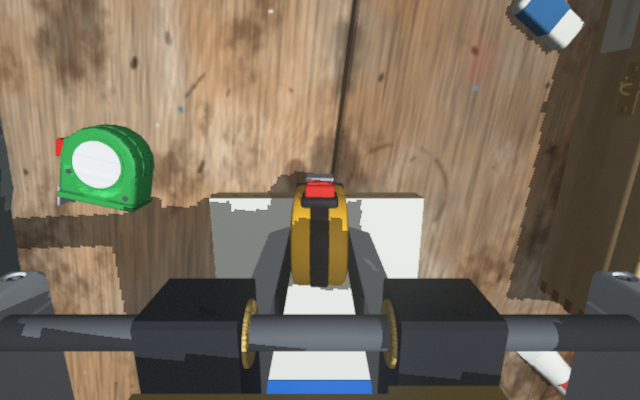

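The tape is held straight, the panel's left edge is at row ≈197 and level in the image, the hook is just above the lock at (320,176), and the strip's edge is at row ≈380.

Run:
```python
from h import *
s=np.load('w3.npy',allow_pickle=True).item(); im=s['image']; T=s['T']; hsv=cv2.cvtColor(im,cv2.COLOR_RGB2HSV)
H,S,V=[hsv[...,i].astype(int) for i in range(3)]; Ti=np.linalg.inv(T)
def tl(u,v,z): return (Ti@np.append(onz(s,u,v,z),1))[:3].round(4)
for u in (220,240,260,370,390,415):
    c=S[180:215,u]; v=180+np.where((S[180:215,u]<40)&(V[180:215,u]>100))[0].min(); print(u,v,tl(u,v-.5,.02),end=' ')
print()
for u in (275,300,320,340,365):
    b=np.where((S[360:,u]>150)&(H[360:,u]>100)&(H[360:,u]<120))[0].min()+360; print(u,b,tl(u,b-.5,.02))
print('panel sides',tl(209.5,225,.02),tl(423,225,.02))
red=(S>150)&((H<8)|(H>172))&(V>110); red[:,:280]=0; red[:,360:]=0; red[:160]=0; red[230:]=0
r=np.argwhere(red); print('red',r.min(0),r.max(0), 'lock top front', tl(320,r[:,0].min(),T[2,3]-.0215+.0405))
print(im[170:186,320].tolist())
```

```text
220 198 [ 0.0103 -0.0743  0.0493] 240 198 [ 0.0102 -0.0595  0.0493] 260 198 [ 0.0102 -0.0447  0.0493] 370 198 [0.0101 0.0368 0.0494] 390 198 [0.0101 0.0516 0.0494] 415 198 [0.0101 0.0701 0.0495] 
275 380 [-0.1531 -0.0392  0.0492]
300 380 [-0.1531 -0.0176  0.0493]
320 380 [-0.1532 -0.0003  0.0493]
340 380 [-0.1532  0.017   0.0493]
365 380 [-0.1533  0.0387  0.0493]
panel sides [-0.0113 -0.0839  0.0493] [-0.0115  0.0777  0.0495]
red [181 305] [197 334] lock top front [ 0.0378 -0.0005 -0.019 ]
[[124, 103, 83], [122, 101, 81], [120, 100, 80], [113, 97, 84], [94, 90, 91], [89, 89, 93], [85, 84, 88], [109, 107, 115], [163, 165, 179], [180, 183, 199], [144, 131, 142], [112, 44, 38], [190, 61, 55], [234, 75, 67], [197, 60, 54], [136, 49, 43]]
```

carry_out --motion "0 0 0.05 0; 0 0 0.1 0; 0 0 0.15 0; 0 0 0.17 0; 0 0 0.17 0; -0.1 0 0.17 0; -0.2 0 0.17 0; -0.3 0 0.17 0"

```text
time: 7.5
tool_pos: [0.5248, 0.0793, 0.0438]
ee_rot: [3.141, -0.0, 1.685]
wrist_force: [-0.8, 1.4, -4.6]
width: 0.0297
finger_force: 29.9
```

```bash
python3 -c "
from h import *
T=np.load('w3.npy',allow_pickle=True).item()['T']
for f in (.183,): plan(*(T@[-f,0,0,1])[:2],.044,1.6853)
print(robot.get_obs()['wrist_force'])"
```

```text
shift [-0.9084  0.0028 -0.0017] turn -0.0001 n rows 3.0
[-0.77072359  1.38529323 -4.59934837]
```

Force +y of ~1.4 N suggests that the spring is pulling. I'll continue back slowly.

carry_out --motion "-0.1 0 0 0; -0.2 0 0 0; -0.3 0 0 0; -0.4 0 0 0; -0.55 0 0 0; -0.7 0 0 0; -0.8 0 0 0; -0.85 0 0 0"

```text
time: 8.3
tool_pos: [0.539, -0.0476, 0.0434]
ee_rot: [-3.141, -0.0, 1.684]
wrist_force: [-0.6, 2.1, -3.2]
width: 0.03
finger_force: 29.9
```

Run:
```python
from h import *
o=robot.get_obs(); print(o['wrist_force'])
T=T_tool(); print(T[:3,3].round(4))
s=snap('wrist','w4.png'); s['T']=T; np.save('w4.npy',s,allow_pickle=True)
```

```text
[-0.62113964  2.05477508 -3.21994964]
[ 0.539  -0.0476  0.0434]
```

View pics/w4.png

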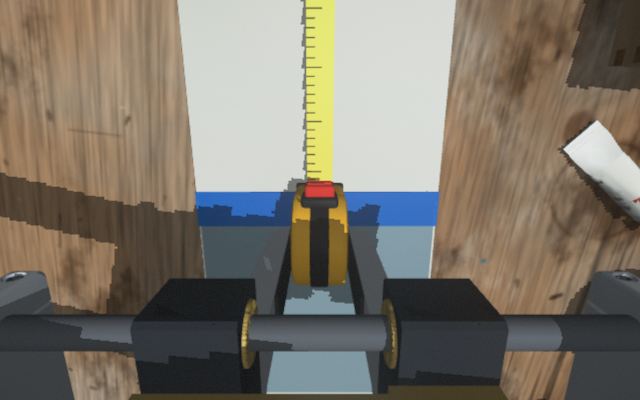

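The blade is out over the panel along column ≈320, and the strip's facing edge is at row ≈192, close to the nose.

Run:
```python
from h import *
s=np.load('w4.npy',allow_pickle=True).item(); im=s['image']; T=s['T']; hsv=cv2.cvtColor(im,cv2.COLOR_RGB2HSV)
H,S,V=[hsv[...,i].astype(int) for i in range(3)]; Ti=np.linalg.inv(T)
for u in (210,240,270,370,400,430):
    b=np.where((S[180:,u]>150)&(H[180:,u]>100)&(H[180:,u]<120))[0]+180; print(u,b.min(),(Ti@np.append(onz(s,u,b.min()-.5,.02),1))[:3].round(4),'far',(Ti@np.append(onz(s,u,b.max()+.5,.02),1))[0].round(4))
```

```text
210 192 [ 0.0214 -0.0727  0.0234] far -0.0023
240 192 [ 0.0214 -0.053   0.0234] far -0.0023
270 192 [ 0.0214 -0.0332  0.0234] far -0.0016
370 192 [0.0213 0.0325 0.0234] far -0.0017
400 192 [0.0213 0.0523 0.0234] far -0.0024
430 192 [0.0213 0.072  0.0234] far -0.0024
```

carry_out --motion "-0.02 0 0 0; -0.04 0 0 0; -0.05 0 0 0; -0.05 0 0 0; -0.05 0 0 0; -0.05 0 0.005 0; -0.05 0 0.01 0; -0.05 0 0.01 0"

```text
time: 9.15
tool_pos: [0.5401, -0.0533, 0.042]
ee_rot: [3.141, -0.0, 1.685]
wrist_force: [-0.4, 2.0, -2.7]
width: 0.0296
finger_force: 29.9
```

carry_out --motion "0 0 0.002 0; 0 0 0.004 0; 0 0 0.005 0; 0 0 0.005 0; 0 0 0.005 0; 0 0 0.005 0; 0 0 0.005 0; 0 0 0.005 0"

```text
time: 9.95
tool_pos: [0.54, -0.0535, 0.0413]
ee_rot: [3.141, -0.0, 1.685]
wrist_force: [0.1, 1.7, -2.4]
width: 0.0296
finger_force: 29.9
```

carry_out --motion "0 0 0.003 0; 0 0 0.006 0; 0 0 0.008 0; 0 0 0.008 0; 0 0 0.008 0; 0 0 0.008 0; 0 0 0.008 0; 0 0 0.008 0"

```text
time: 10.75
tool_pos: [0.5401, -0.0534, 0.041]
ee_rot: [3.141, 0.0, 1.685]
wrist_force: [-3.1, 2.9, 5.9]
width: 0.0297
finger_force: 29.9
```

Contact with the panel. I'll let go.

carry_out --motion "0 0 0 0; 0 0 0 0; 0 0 0 0; 0 0 0 0; 0 0 0 0; 0 0 0 0; 0 0 0 0; 0 0 0 0" --grip 1

```text
time: 11.55
tool_pos: [0.54, -0.0535, 0.04]
ee_rot: [3.141, -0.0, 1.685]
wrist_force: [1.2, 0.6, -0.0]
width: 0.0904
finger_force: 0.0
```

carry_out --motion "0 0 0 0; 0 0 -0.05 0; 0 0 -0.15 0; 0 0 -0.3 0; 0 0 -0.45 0; 0 0 -0.6 0; 0 0 -0.7 0; 0 0 -0.7 0"

```text
time: 12.35
tool_pos: [0.5419, -0.0539, 0.149]
ee_rot: [3.135, 0.002, 1.685]
wrist_force: [0.4, 0.2, -0.3]
width: 0.0936
finger_force: 0.0
```

Run:
```python
from h import *
T=T_tool(); print(T[:3,3].round(4))
s=snap('wrist','w5.png'); s['T']=T; np.save('w5.npy',s,allow_pickle=True)
im=s['image']; hsv=cv2.cvtColor(im,cv2.COLOR_RGB2HSV); H,S,V=[hsv[...,i].astype(int) for i in range(3)]
ys,xs=np.mgrid[:400,:640]; roi=(xs>270)&(xs<370)&(ys>140)&(ys<290)
red=(S>150)&((H<8)|(H>172))&(V>110)&roi; r=np.argwhere(red); print('red',r.min(0),r.max(0))
um=(r[:,1].min()+r[:,1].max())/2
L=onz(s,um,r[:,0].min()-.5,.0605); print('lock face',L.round(4))
for u in (230,400):
    b=np.where((S[140:,u]>150)&(H[140:,u]>100)&(H[140:,u]<120))[0]+140; print('strip',onz(s,u,b.min()-.5,.02).round(4),b.min())
y=np.argwhere((S>140)&(H>12)&(H<35)&(V>90)&roi&(ys>r[:,0].max()))[:,::-1].astype(np.float32); b=cv2.boxPoints(cv2.minAreaRect(y)); print([onz(s,*p,.065)[:2].round(4).tolist() for p in b])
```

```text
[ 0.5419 -0.0539  0.149 ]
red [153 307] [162 326]
lock face [ 0.5352 -0.0164  0.0605]Traceback (most recent call last):
  File "<stdin>", line 10, in <module>
    return umr_minimum(a, axis, None, out, keepdims, initial, where)
ValueError: zero-size array to reduction operation minimum which has no identity
```

View pics/w5.png

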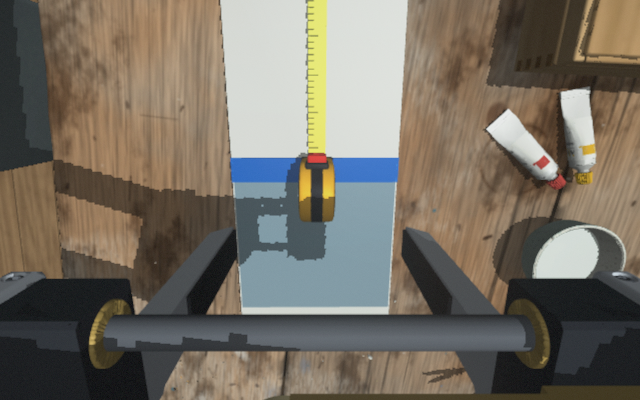

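The tape stands let go with its lock at (316,157), the blade out along column ≈317, and the strip edge at row ≈157.

Run:
```python
from h import *
for i in range(3): s=snap('wrist')
o=robot.get_obs(); T=T_tool(); print(T[:3,3].round(4),o['ee_rot'].round(3),o['time'])
im=s['image']; hsv=cv2.cvtColor(im,cv2.COLOR_RGB2HSV); H,S,V=[hsv[...,i].astype(int) for i in range(3)]
ys,xs=np.mgrid[:400,:640]; roi=(xs>290)&(xs<345)&(ys>140)&(ys<240)
red=(S>150)&((H<8)|(H>172))&(V>110)&roi; r=np.argwhere(red); print('red',r.min(0),r.max(0))
um=(r[:,1].min()+r[:,1].max()+1)/2
print('lock face',onz(s,um,r[:,0].min()-.5,.0605).round(4))
u_=np.array([-.114,.9935])
for u in (250,270,355,380):
    b=np.where((S[140:200,u]>150)&(H[140:200,u]>100)&(H[140:200,u]<125))[0]+140; p=onz(s,u,b.min()-.5,.02);print('strip',p.round(4),'along',p[:2]@u_)
print('lock along',onz(s,um,r[:,0].min()-.5,.0605)[:2]@u_)
y=np.argwhere((S>140)&(H>12)&(H<35)&(V>90)&roi&(ys>r[:,0].max()))[:,::-1].astype(np.float32); b=cv2.boxPoints(cv2.minAreaRect(y)); print(b.round(1).tolist(),[onz(s,*p,.065)[:2].round(4).tolist() for p in b])
```

```text
[ 0.5392 -0.0533  0.1436] [-3.139e+00 -1.000e-03  1.685e+00] 12.55
red [155 311] [164 330]
lock face [ 0.5357 -0.0163  0.0605]
strip [ 0.4707 -0.0342  0.02  ] along -0.08762770912346309
strip [ 0.4894 -0.0321  0.02  ] along -0.08763956170250119
strip [ 0.5689 -0.023   0.02  ] along -0.0876899233605413
strip [ 0.5923 -0.0203  0.02  ] along -0.08770473197722174
lock along -0.07723736657135746
[[303.0, 165.0], [338.0, 165.0], [338.0, 223.0], [303.0, 223.0]] [[0.5221, -0.0258], [0.5503, -0.0226], [0.5567, -0.0719], [0.5271, -0.0753]]
```

carry_out --motion "0 0 0 0.045; 0.01 0 0 0.09; 0.02 0 0 0.135; 0.028 0 0 0.18; 0.028 0 0 0.225; 0.028 0 0 0.27; 0.028 0 0 0.315; 0.028 0 0 0.36"

```text
time: 13.35
tool_pos: [0.5386, -0.0491, 0.1432]
ee_rot: [-3.139, 0.002, 0.548]
wrist_force: [1.1, -0.5, -0.5]
width: 0.0941
finger_force: 0.0
```

carry_out --motion "0 0 0 0.045; 0 0 0 0.09; 0 0 0 0.135; 0 0 0 0.14; 0 0 0 0.14; 0 0 0 0.14; 0 0 0 0.14; 0 0 0 0.14"

```text
time: 14.15
tool_pos: [0.5395, -0.0493, 0.145]
ee_rot: [-3.141, 0.0, 0.115]
wrist_force: [-0.2, -0.1, 0.2]
width: 0.094
finger_force: 0.0
```

Run:
```python
from h import *
T=T_tool(); print(T[:3,3].round(4)); plan(.5395,-.0491,.049,.1145)
s=snap('wrist','w6.png')
im=s['image']; hsv=cv2.cvtColor(im,cv2.COLOR_RGB2HSV); H,S,V=[hsv[...,i].astype(int) for i in range(3)]
print('predicted lock px',proj(s,(.5357,-.0163,.0605)),'rear',proj(s,(.5427,-.077,.055)))
red=(S>150)&((H<8)|(H>172))&(V>110); n,l,st,c=cv2.connectedComponentsWithStats(red.astype(np.uint8)); print([ (st[i].tolist(),c[i].round()) for i in range(1,n) if st[i,4]>30])
```

```text
[ 0.5395 -0.0493  0.145 ]
shift [ 4.000e-04 -1.200e-03  6.397e-01] turn 0.0002 n rows 2.0
predicted lock px [280.74405472 196.13361192] rear [352.29226631 194.43105444]
[([284, 187, 7, 18, 122], array([287., 196.]))]
```

View pics/w6.png

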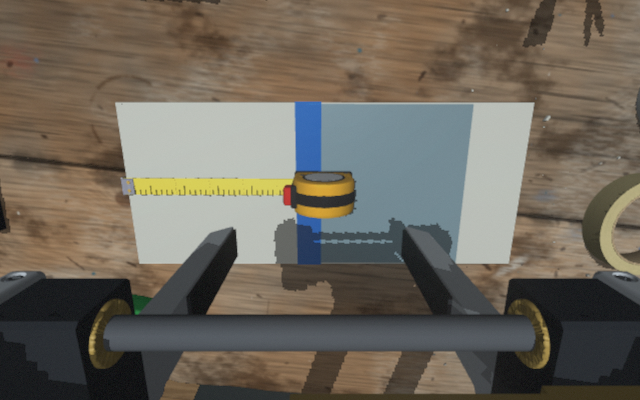

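Seen from the side: the hook is over the panel's left edge at (127,186), the lock at (287,196), the case back at ≈355, and the nose at the strip edge (≈296). The case lies about 2 mm further back than predicted, so I'll correct by that and descend.

carry_out --motion "0 0.012 0.1 0; 0 0.012 0.2 0; 0 0.012 0.35 0; 0 0.012 0.5 0; 0 0.012 0.6 0; 0 0.012 0.64 0; 0 0.012 0.64 0; 0 0.012 0.64 0"

```text
time: 15.0
tool_pos: [0.5403, -0.0512, 0.0497]
ee_rot: [3.141, -0.001, 0.114]
wrist_force: [1.1, 0.5, 0.1]
width: 0.094
finger_force: 0.0
```

carry_out --motion "0 0 0 0; 0 0 0 0; 0 0 0 0; 0 0 0 0; 0 0 0 0; 0 0 0 0; 0 0 0 0; 0 0 0 0" --grip -1

```text
time: 15.8
tool_pos: [0.5398, -0.0515, 0.0491]
ee_rot: [3.141, -0.0, 0.114]
wrist_force: [1.4, -1.1, -0.0]
width: 0.038
finger_force: 30.0
```

carry_out --motion "0 0 0 0; 0 0 0 0; 0 0 0 0; 0 0 0 0; 0 0 0 0; 0 0 0 0; 0 0 0 0; 0 0 0 0"

```text
time: 16.6
tool_pos: [0.5398, -0.0512, 0.0491]
ee_rot: [3.141, -0.0, 0.114]
wrist_force: [-0.6, -1.8, -0.5]
width: 0.0375
finger_force: 30.0
```

The width is 37.5 mm, not the ~56 mm expected, so something is wrong. I'll look before doing anything else.

Run:
```python
from h import *
o=robot.get_obs(); print({k:np.round(v,3) for k,v in o.items()})
s=snap('wrist'); t=snap('scene')
a=s['image'][:,:,::-1]; b=cv2.resize(t['image'][150:290,200:424,::-1],(640,400),interpolation=cv2.INTER_CUBIC)
cv2.imwrite('pics/w7.png',cv2.resize(np.vstack([a[90:350],b[:340]]),(640,600)))
```

```text
{'time': np.float64(16.6), 'joint_positions': array([-0.199,  0.142,  1.599, -0.   ,  1.4  ,  1.257]), 'qvel': array([ 0.   , -0.001,  0.001, -0.001,  0.   ,  0.001]), 'joint_torque': array([  1.071, -34.495, -27.997,   0.749,   0.277,  -0.042]), 'tool_pos': array([ 0.54 , -0.051,  0.049]), 'ee_rot': array([ 3.141, -0.   ,  0.114]), 'wrist_force': array([-0.62 , -1.803, -0.543]), 'wrist_torque': array([-0.457,  0.053, -0.07 ]), 'finger_force': np.float64(29.999), 'width': np.float64(0.037)}
```

View pics/w7.png

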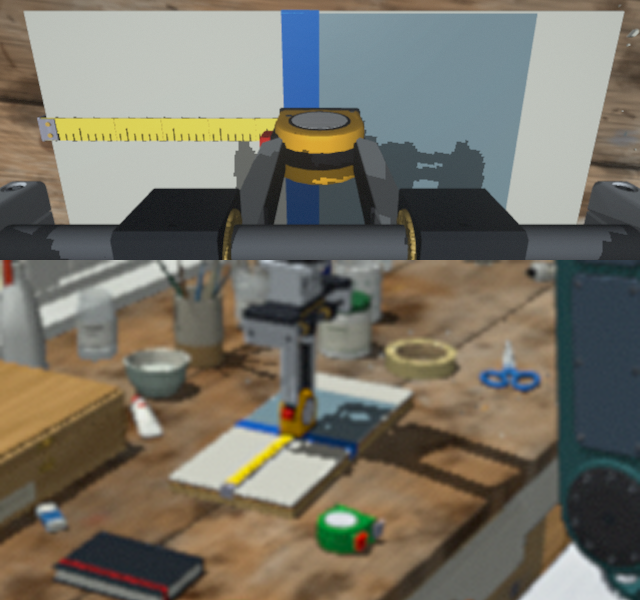

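Run:
```python
from h import *
s=snap('wrist'); T=T_tool(); im=s['image']; cv2.imwrite('pics/raw7.png',im[:,:,::-1])
tp=lambda x,y,z:(T@[x,y,z,1])[:3]
for n,y in (('37',.0187),('56',.028)):
  for z in (.014,-.005,-.03): print(n,z,[proj(s,tp(dx,sg*y,z)).round(0).tolist() for sg in(-1,1) for dx in(-.008,.008)])
# expected case features, untouched: origin c, axis u, side w
u=np.array([-.114,.9935,0]); w=np.array([.9935,.114,0]); c=np.array([.5399,-.0522,.02])
f=lambda a,b,h:proj(s,c+a*u+b*w+np.array([0,0,h])).round(0).tolist()
print('lock face corners',f(.034,-.008,.034),f(.034,.008,.034),'top',f(.034,.008,.0405),f(.034,-.008,.0405))
print('top line',f(0,-.015,.056),f(0,.015,.056),'disc centre',f(0,.015,.028),'front bottom',f(.027,.015,0),'rear bottom',f(-.027,.015,0))
print('strip edge',proj(s,(.5689,-.023,.02)))
hsv=cv2.cvtColor(im,cv2.COLOR_RGB2HSV); H,S,V=[hsv[...,i].astype(int) for i in range(3)]
red=(S>150)&((H<8)|(H>172))&(V>90); n,l,st,cc=cv2.connectedComponentsWithStats(red.astype(np.uint8)); print([ (st[i].tolist(),cc[i].round()) for i in range(1,n) if st[i,4]>20])
for u_ in (300,320,340):
  col=[]
  for v in range(195,290,3): 
    h,s_,b=H[v,u_],S[v,u_],V[v,u_]; col.append('Y' if s_>120 and 10<h<38 and b>90 else 'k' if b<70 else 'B' if 95<h<125 and s_>110 else '.')
  print(u_,''.join(col))
for v in (205,215,225,235,245,255): 
  print(v,''.join('Y' if S[v,x]>120 and 10<H[v,x]<38 and V[v,x]>90 else 'R' if red[v,x] else 'k' if V[v,x]<60 else 'g' if S[v,x]<40 and V[v,x]<120 else '.' for x in range(230,410,2)))
```

```text
37 0.014 [[292.0, 236.0], [291.0, 213.0], [349.0, 236.0], [350.0, 213.0]]
37 -0.005 [[289.0, 248.0], [289.0, 223.0], [352.0, 248.0], [352.0, 223.0]]
37 -0.03 [[285.0, 267.0], [284.0, 239.0], [356.0, 267.0], [357.0, 239.0]]
56 0.014 [[277.0, 236.0], [277.0, 213.0], [363.0, 236.0], [364.0, 213.0]]
56 -0.005 [[274.0, 248.0], [273.0, 223.0], [367.0, 248.0], [368.0, 222.0]]
56 -0.03 [[267.0, 267.0], [266.0, 239.0], [374.0, 267.0], [375.0, 239.0]]
lock face corners [265.0, 248.0] [264.0, 223.0] top [262.0, 226.0] [264.0, 252.0]
top line [323.0, 276.0] [323.0, 224.0] disc centre [322.0, 208.0] front bottom [282.0, 196.0] rear bottom [362.0, 196.0]
strip edge [283.10798182 171.02547859]
[([260, 222, 11, 13, 84], array([265., 227.]))]
300 BkY.....YYYYYYYYkkkkk.YYYYBBBBBB
320 .k......kYYYYYYYYkkkkkYYYYY.....
340 .kY....kYYYYYYYYkkkkk.YYYY......
205 .........................YYY.gg..gggggggggggggggggggggggg..YYYYYY.........................
215 YYYYYYYYYYYYYYYYYYYYYYYYYYYYYYY.kggggggggggggggggggggggggkkYYYYYYYY.......................
225 YYYYYYYYYYYYYYYYRRRR.kkkYYYYYYYYYYYYYYYYYYYYYYYYYYYYYYYYYYYYYYYYYYYg......................
235 .....ggggg......ggggggggggkkYYYYYYYYYYYYYYYYYYYYYYYYYYYYYYYYYYkkgggggggggg................
245 ...gggggggggggggggggggggkkkkkkkkkkkkkkkkkkkkkkkkkkkkkkkkkkkkkkkkkgggggggggggg.............
255 ...ggggggggggggggggggggkkkkk..kkkkkkkkkkkkkkkkkkkkkkkkkkkkkk..kkkkkgggggggggggg...........
```

Run:
```python
from h import *
s=np.load('scene0.npy',allow_pickle=True).item()
T=np.eye(4);T[:3,:3]=R.from_euler('xyz',[-3.139,0,2.719]).as_matrix();T[:3,3]=[.2255,.5015,.1915]
for z in (.014,0,-.014,-.03): print(z,[proj(s,(T@[0,sg*.053,z,1])[:3]).round(1).tolist() for sg in(-1,1)])
im=s['image']
for u in (268,272,276,310,313,316): print(u,[tuple(int(c) for c in im[v,u]) for v in range(232,262,2)])
```

```text
0.014 [[311.1, 253.0], [271.7, 265.9]]
0 [[311.2, 247.7], [271.6, 260.4]]
-0.014 [[311.3, 242.4], [271.4, 254.9]]
-0.03 [[311.4, 236.2], [271.3, 248.4]]
268 [(101, 104, 106), (101, 102, 103), (100, 102, 103), (99, 101, 102), (99, 100, 100), (102, 102, 101), (131, 129, 127), (141, 139, 137), (146, 139, 135), (149, 140, 133), (148, 126, 103), (46, 48, 50), (55, 58, 61), (99, 102, 96), (72, 75, 73)]
272 [(113, 119, 121), (112, 118, 122), (112, 118, 119), (111, 116, 120), (110, 116, 118), (110, 115, 119), (108, 114, 118), (112, 117, 121), (122, 129, 133), (117, 124, 128), (115, 122, 127), (112, 109, 105), (134, 102, 68), (132, 104, 72), (142, 109, 78)]
276 [(115, 99, 77), (105, 97, 83), (96, 89, 85), (103, 94, 87), (125, 108, 95), (136, 116, 98), (138, 115, 97), (140, 119, 100), (118, 105, 93), (125, 112, 99), (116, 103, 94), (105, 95, 91), (122, 107, 95), (172, 136, 99), (156, 124, 89)]
310 [(18, 18, 19), (15, 19, 20), (11, 14, 14), (16, 18, 19), (12, 12, 16), (14, 15, 12), (73, 70, 43), (86, 96, 53), (128, 116, 82), (160, 132, 101), (170, 141, 108), (170, 142, 112), (166, 139, 106), (160, 131, 97), (123, 98, 70)]
313 [(98, 103, 107), (96, 100, 105), (97, 102, 107), (98, 104, 107), (98, 103, 107), (99, 103, 107), (85, 106, 96), (20, 114, 47), (0, 103, 38), (35, 98, 40), (148, 127, 95), (172, 142, 110), (161, 135, 101), (148, 121, 90), (131, 104, 75)]
316 [(127, 122, 119), (122, 120, 116), (96, 121, 109), (131, 156, 146), (175, 178, 184), (182, 198, 191), (8, 153, 55), (1, 110, 40), (8, 107, 43), (7, 97, 34), (100, 107, 67), (171, 140, 109), (164, 136, 104), (150, 123, 90), (114, 89, 63)]
```

Run:
```python
from h import *
for f in ('w3','w4'):
    s=np.load(f+'.npy',allow_pickle=True).item(); T=s['T']; im=s['image']
    for z in (.014,0,-.014): print(z,[proj(s,(T@[dx,sg*y,z,1])[:3]).round(0).tolist() for sg,dx,y in((-1,.008,.015),(-1,.008,.0275),(1,.008,.015),(1,.008,.0275))])
    for u in (268,275,282,286,356,362,368): print(u,[int(im[v,u].mean()) for v in range(200,262,3)])
```

```text
0.014 [[297.0, 215.0], [278.0, 215.0], [344.0, 215.0], [364.0, 215.0]]
0 [[296.0, 223.0], [275.0, 223.0], [346.0, 223.0], [366.0, 223.0]]
-0.014 [[294.0, 231.0], [272.0, 231.0], [348.0, 231.0], [370.0, 231.0]]
268 [230, 230, 129, 130, 131, 129, 128, 130, 128, 128, 130, 127, 96, 92, 92, 92, 91, 92, 92, 91, 92]
275 [131, 131, 130, 130, 130, 129, 130, 130, 129, 128, 119, 93, 94, 94, 93, 91, 93, 91, 92, 93, 91]
282 [130, 130, 130, 129, 129, 129, 129, 131, 130, 128, 91, 92, 94, 92, 90, 91, 92, 92, 92, 90, 74]
286 [130, 129, 130, 128, 130, 128, 128, 129, 129, 109, 92, 93, 92, 92, 84, 66, 45, 40, 40, 44, 42]
356 [193, 133, 131, 130, 132, 131, 131, 131, 129, 133, 97, 96, 95, 96, 95, 95, 96, 96, 96, 93, 82]
362 [219, 231, 232, 232, 208, 232, 231, 232, 231, 231, 195, 96, 94, 96, 97, 96, 97, 95, 96, 98, 94]
368 [232, 232, 232, 232, 232, 232, 232, 232, 232, 232, 231, 128, 97, 98, 98, 97, 96, 96, 96, 96, 113]
0.014 [[297.0, 215.0], [278.0, 215.0], [344.0, 215.0], [364.0, 215.0]]
0 [[296.0, 223.0], [275.0, 223.0], [346.0, 223.0], [367.0, 223.0]]
-0.014 [[294.0, 231.0], [272.0, 231.0], [348.0, 231.0], [370.0, 231.0]]
268 [118, 118, 119, 119, 117, 116, 69, 69, 68, 83, 83, 82, 77, 81, 80, 80, 79, 79, 80, 81, 95]
275 [120, 96, 96, 88, 70, 67, 69, 68, 70, 83, 84, 81, 81, 80, 80, 80, 81, 80, 78, 80, 79]
282 [71, 72, 70, 71, 72, 71, 70, 69, 68, 85, 81, 81, 81, 80, 80, 81, 79, 79, 78, 75, 64]
286 [73, 73, 71, 70, 70, 71, 70, 69, 66, 84, 81, 82, 81, 80, 73, 58, 40, 32, 31, 31, 30]
356 [123, 122, 123, 122, 72, 72, 70, 73, 71, 85, 82, 83, 82, 82, 82, 81, 82, 81, 79, 77, 67]
362 [123, 121, 107, 72, 74, 74, 71, 72, 72, 85, 84, 82, 82, 82, 81, 82, 80, 81, 81, 80, 81]
368 [124, 116, 76, 74, 73, 73, 71, 71, 71, 87, 85, 83, 83, 83, 82, 83, 82, 80, 81, 80, 82]
```

The images settle it. In both the scene and wrist views the fingertips end about 13 mm *behind* the reported TCP, not 14 mm ahead of it, so the pads closed on the rounded top above the lock. The case hasn't moved. I'll open, go 27 mm lower and squeeze again.

carry_out --motion "0 0 0 0; 0 0 0 0; 0 0 0 0; 0 0 0 0; 0 0 0 0; 0 0 0 0; 0 0 0 0; 0 0 0 0" --grip 1

```text
time: 17.55
tool_pos: [0.5397, -0.0511, 0.049]
ee_rot: [-3.142, -0.0, 0.114]
wrist_force: [-0.0, 0.8, -0.3]
width: 0.0932
finger_force: 0.0
```

carry_out --motion "0 0 0 0; 0 0 0 0; 0 0 -0.05 0; 0 0 -0.15 0; 0 0 -0.3 0; 0 0 -0.45 0; 0 0 -0.64 0; 0 0 -0.64 0"

```text
time: 18.35
tool_pos: [0.5429, -0.0517, 0.1517]
ee_rot: [3.138, -0.011, 0.114]
wrist_force: [0.6, -1.4, 1.3]
width: 0.0937
finger_force: 0.0
```

Run:
```python
from h import *
for i in range(4): s=snap('wrist')
cv2.imwrite('pics/w8.png',s['image'][:,:,::-1])
o=robot.get_obs(); T=T_tool(); Ti=np.linalg.inv(T); print(T[:3,3].round(4),o['ee_rot'].round(3),o['time'],o['width'])
a=s['image']; 
def feats(im,s,T):
    hsv=cv2.cvtColor(im,cv2.COLOR_RGB2HSV); H,S,V=[hsv[...,i].astype(int) for i in range(3)]; Ti=np.linalg.inv(T)
    ys,xs=np.mgrid[:400,:640]
    red=(S>150)&((H<8)|(H>172))&(V>100)&(xs>250)&(xs<330)&(ys>165)&(ys<225); r=np.argwhere(red)
    print('red box',r.min(0),r.max(0)); v=r[:,0].mean(); u=r[:,1].min()-.5
    L=onz(s,u,v,.056); print('lock face tool',(Ti@np.append(L,1))[:3].round(4))
    v0=int(round(v)); c=np.where((V[v0,300:380]<95)|((S[v0,300:380]>120)&(H[v0,300:380]<38)))[0]+300; k=c[c<365].max()
    print('rear col',k,'tool',(Ti@np.append(onz(s,k+.5,v,.058),1))[:3].round(4))
    for vv in (120,150):
        b=np.where((S[vv]>150)&(H[vv]>100)&(H[vv]<125)&(xs[vv]>270)&(xs[vv]<340))[0]; print('strip',b.min(),(Ti@np.append(onz(s,b.min()-.5,vv,.02),1))[:3].round(4))
    w=np.where((S[150]<40)&(V[150]>140))[0]; print('panel left col',w.min(),(Ti@np.append(onz(s,w.min()-.5,150,.02),1))[:3].round(4))
    yb=np.where((S[187]>100)&(H[187]>22)&(H[187]<35)&(xs[187]<280)&(xs[187]>100))[0]; print('blade left end col',yb.min(),(Ti@np.append(onz(s,yb.min()-.5,187,.023),1))[:3].round(4))
feats(a,s,T)
```

```text
[ 0.5391 -0.051   0.1441] [-3.141e+00  2.000e-03  1.140e-01] 18.55 0.09383374852779727
red box [187 280] [204 286]
lock face tool [ 0.0001 -0.0346  0.0882]
rear col 351 tool [0.0005 0.0272 0.0861]
strip 294 [ 0.062  -0.0238  0.1241]
strip 294 [ 0.0346 -0.0244  0.1241]
panel left col 120 [ 0.0348 -0.1873  0.1242]
blade left end col 133 [-1.000e-04 -1.786e-01  1.213e-01]
```

The tape is still in place. The nose is about 3 mm from the strip's edge, the lock is out (61.8 mm over all) and the case is centred on the tool. I'll descend to the corrected height.

carry_out --motion "0 0 0.15 0; 0 0 0.3 0; 0 0 0.45 0; 0 0 0.6 0; 0 0 0.7 0; 0 0 0.78 0; 0 0 0.815 0; 0 0 0.815 0"

```text
time: 19.35
tool_pos: [0.5393, -0.051, 0.0221]
ee_rot: [-3.141, 0.001, 0.114]
wrist_force: [1.2, -0.1, -0.1]
width: 0.0943
finger_force: 0.0
```

carry_out --motion "0 0 0 0; 0 0 0 0; 0 0 0 0; 0 0 0 0; 0 0 0 0; 0 0 0 0; 0 0 0 0; 0 0 0 0" --grip -1

```text
time: 20.15
tool_pos: [0.5401, -0.0501, 0.0234]
ee_rot: [-3.14, -0.001, 0.115]
wrist_force: [-0.2, 5.9, 5.2]
width: 0.056
finger_force: 30.0
```

carry_out --motion "0 0 0 0; 0 0 0 0; 0 0 0 0; 0 0 0 0; 0 0 0 0; 0 0 0 0; 0 0 0 0; 0 0 0 0"

```text
time: 20.95
tool_pos: [0.5401, -0.0501, 0.0234]
ee_rot: [-3.14, -0.001, 0.115]
wrist_force: [-1.1, 5.9, 4.3]
width: 0.0557
finger_force: 30.0
```

The width is 55.7 mm, so the lock is fully home. I'll release, rise and check.

carry_out --motion "0 0 0 0; 0 0 0 0; 0 0 0 0; 0 0 0 0; 0 0 0 0; 0 0 0 0; 0 0 0 0; 0 0 0 0" --grip 1

```text
time: 21.75
tool_pos: [0.5397, -0.0511, 0.0228]
ee_rot: [3.142, -0.0, 0.114]
wrist_force: [0.1, -0.1, -0.1]
width: 0.0937
finger_force: 0.0
```

carry_out --motion "0 0 0 0; 0 0 -0.05 0; 0 0 -0.15 0; 0 0 -0.3 0; 0 0 -0.5 0; 0 0 -0.7 0; 0 0 -0.815 0; 0 0 -0.815 0"

```text
time: 22.55
tool_pos: [0.5422, -0.0516, 0.1504]
ee_rot: [3.139, -0.009, 0.114]
wrist_force: [0.6, -0.7, -1.0]
width: 0.0935
finger_force: 0.0
```

Run:
```python
from h import *
for i in range(4): s=snap('wrist')
cv2.imwrite('pics/w9.png',s['image'][:,:,::-1]); T=T_tool(); Ti=np.linalg.inv(T); o=robot.get_obs(); print(T[:3,3].round(4),o['time'],o['width'],o['wrist_force'].round(1))
im=s['image']; hsv=cv2.cvtColor(im,cv2.COLOR_RGB2HSV); H,S,V=[hsv[...,i].astype(int) for i in range(3)]; ys,xs=np.mgrid[:400,:640]
tl=lambda u,v,z:(Ti@np.append(onz(s,u,v,z),1))[:3].round(4)
red=(S>150)&((H<8)|(H>172))&(V>100)&(xs>250)&(xs<330)&(ys>165)&(ys<225); r=np.argwhere(red); v=int(r[:,0].mean())
print('red box',r.min(0),r.max(0),'lock face',tl(r[:,1].min()-.5,v,.056))
c=np.where((V[v,300:380]<95)|((S[v,300:380]>120)&(H[v,300:380]<38)))[0]+300; k=c[c<368].max(); print('rear',k,tl(k+.5,v,.058))
for vv in (120,150):
    b=np.where((S[vv]>150)&(H[vv]>100)&(H[vv]<125)&(xs[vv]>270)&(xs[vv]<340))[0]; print('strip',tl(b.min()-.5,vv,.02))
w=np.where((S[150]<40)&(V[150]>140))[0]; print('edge',tl(w.min()-.5,150,.02))
for vv in (183,187,191):
    yb=np.where((S[vv]>100)&(H[vv]>22)&(H[vv]<35)&(xs[vv]<280)&(xs[vv]>100))[0]; print('blade end',yb.min(),tl(yb.min()-.5,vv,.023))
a=cv2.imread('pics/w8.png'); print('hook px before/after',[a[187,u].tolist() for u in range(114,136,2)],[im[187,u,::-1].tolist() for u in range(114,136,2)])
```

```text
[ 0.5389 -0.0509  0.1437] 22.75 0.09416897399539384 [0.  0.  0.1]
red box [188 285] [202 286] lock face [ 0.0004 -0.0302  0.0878]
rear 351 [0.0009 0.0271 0.0857]
strip [ 0.0619 -0.0238  0.1236]
strip [ 0.0345 -0.0235  0.1237]
edge [ 0.0346 -0.187   0.1238]
blade end 132 [ 0.0037 -0.1787  0.1209]
blade end 133 [-0.0002 -0.1783  0.1209]
blade end 134 [-0.0041 -0.1779  0.1209]
hook px before/after [[81, 102, 120], [80, 100, 118], [77, 96, 113], [111, 115, 123], [159, 146, 144], [159, 146, 143], [162, 148, 145], [161, 147, 144], [157, 143, 141], [116, 125, 127], [72, 171, 182]] [[85, 107, 127], [84, 106, 124], [78, 98, 117], [134, 127, 132], [159, 146, 143], [159, 145, 142], [164, 151, 147], [160, 147, 144], [157, 143, 140], [98, 126, 131], [86, 204, 215]]
```

The lock is in (55.7 mm when squeezed, 61.8 → 57.3 mm in the image), and case and hook haven't moved. Handing in.

```bash
python3 -c "
from bench import robot
print(robot.close_job())"
```

```text
the job is handed in; nothing more can be done
None
```

The tape stands locked on the panel, hooked on its left edge with its nose about 3 mm from the strip's edge; I measure the strip at about 163 mm from the left edge. The job was handed in at about 23 s with no verdict returned; the first squeeze landed too high, on the case's rounded top, because the fingertips sit about 27 mm further back than specified, so I opened and redid it lower; I also viewed 11 pictures, one over your limit of 10.

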